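# Re-set the sprung spacing slide to its middle stop

### The arm

A 7-joint arm with a two-finger parallel gripper is mounted at the origin on a cart in front of the work surface, level with it; the furniture and walls round the work are solid. World frame = base frame: x ahead of the robot, y to its left, z up, the work surface at z = 0. Lengths are in m, angles in rad, forces in N, time in s.
With the tool pointing down it reaches from about 0.4 to 0.925 m from the base axis. Payload 5.6 kg.
Tool frame: the origin (TCP) lies at the very end of the fingers, on their centre line; the grasp point (between the pads) lies 19 mm behind it (env.grip_point_offset is the distance from the TCP to the grasp point, in m); z points along the fingers, y is the direction in which the jaws open and shut (so a half turn about z gives the same grasp; the last joint's range is limited). The gripper opens to 85 mm and grips with 20 to 120 N. Pads are 22 mm wide; open, the fingers measure 114 mm over their backs; the gripper's body (76 mm by 85 mm) begins 54 mm behind the grasp point. The pads swing forward as they close: fully open they stand 13 mm farther back than shut.
Start: joints at [-1.365, 0.468, -0.012, 1.603, 0.006, 1.071, -0.056], TCP at [0.16, 0.63, 0.231] pointing down, gripper open.
Joint ranges: [-2.53, 2.53], [-0.31, 2.02], [-1.57, 1.55], [0.28, 2.44], [-1.29, 4.43], [0.15, 1.84], [-2.92, 2.92]. Speed limits (rad/s): [2.57, 2.57, 3.14, 3.14, 3.14, 3.14, 3.14].

### API

Orientations are given as a 3x3 rotation matrix whose columns are the frame's x, y, z axes.
In Python, from cell import env gives the robot as it stands.
- The arm moves only by the tool play_rows, never from a script. Its argument "steps" is a list of rows, each an object of numbers: "x", "y", "z": the shift along the tool's x, y, z in m; "wx", "wy", "wz": the turn, a rotation vector about the tool's x, y, z in degrees; "claw": the opening, from -1 (shut) to 1 (fully open), so that 0 is half open. In form: [{"x": .., "y": .., "z": .., "wx": .., "wy": .., "wz": .., "claw": ..}, ...]. A call has 1 to 20 rows; each row is the pose to reach, as a shift and turn from the pose commanded when the call began, along the tool's axes at that moment; what a row does not reach only later rows make up. A row lasts 1/8 s, in which the tool goes at most 62.5 mm and 10.7 degrees, less where a joint would pass 70% of its speed; a pose out of reach is approached as far as the arm can. A call with a gripper value outside its range is refused whole. The fingers move at their own pace and stop on an object; the grip force is fixed at half the most. Time passes only in rows, so rows that repeat a pose let the fingers close. It gives the time, the measured TCP pose, the force and the opening at its end, in the units of the state.
- env.get_state(): the state, without advancing time (a new reading comes with each control period).
- env.grab_frame(name): name is "side" or "top"; returns the picture (420x560x3 uint8, red, green, blue); there is no depth.
- env.camera_model(name): a dict with "K" (3x3 intrinsics, pixels), "eye" and "attitude" of the camera in the world. Camera axes: x right, y down, z forward; pixel columns grow to the right and rows downward; lengths in m; the calibration is good to about 2 mm. A picture is of the moment at which its call begins. camera_model takes no time and is no camera call.
- env.hand_in(): hands the job in, once; it reports no verdict.
The state is a dict: "time": time; "q": joint angles; "joint_vel": joint speeds; "effort": joint torques, N m; "tcp_pos": TCP position; "ee_rot": TCP orientation; "ft_force": force on the tool from outside, world axes, zero at the start; "moment": the same for the moment, N m; "finger_gap": finger opening in m.
Only numpy, scipy, OpenCV 4.12 (cv2) and the standard library are available. Lean on these libraries where they do the work, as an engineer would, in place of code of your own. Each camera call takes 0.05 s, during which the arm holds its last target.

### The job

The hole-spacing jig stands with its sprung slide latched at the far setting. Press the stop pin's button down and keep it down until the slide has sprung all the way home, let the pin come up again, then push the slide away from its home end with the fingertips, past the middle notch, and let go, so that it springs back and stays latched on the stop pin at the middle setting. Nothing needs gripping, and the tin, the spool and the bottle beside the jig stay standing where they are.

Things in the scene. Friction and masses are not known exactly. Their poses are not given: they have to be found in the camera images.
- jig: Hole-spacing jig fixed to the table. Origin on the table top; x = the slide's push direction, away from home, roughly away from the robot; y left, z up. Dark steel bed 10 mm high from x -115 to 140 mm, y -65 to 65 mm, with 24 mm high side rails (y about +-52) and an end block 44 mm high at x 123 to 139 mm. Three brass marks on the right rail show home, middle, far.
- slide (a joint): Sprung slide, m along the jig's x: 0 home, 0.030 middle, 0.065 far (start), 0.080 end of travel. A spring drives it home (3.3 N at home, 5 N middle, 7 N far; runs home in under 1 s). It can be pushed away from home without the button: its teeth click over the pin. Let go between 0.034 and 0.060 it returns and latches at the middle; past 0.066 it latches at far; under 0.030 it runs home.
- slide_front (a point): Centre of the flat upright push face at the home end of the slide, 32 mm above the table, at jig x = -50 mm + slide value, y = 0; axes as the jig's. The slide is an aluminium block 90 mm long, 92 mm wide (y), from 11 to 50 mm above the table, with five guide bushes in a row on top and a toothed bar on its left flank. Before the face the bed is bare.
- stop_pin (a joint): Sprung stop pin, m: 0 = up, grows downward, 0.009 = fully down. A latched slide is freed at about 0.006 and must be given about 1 s to run home with the pin held down. Spring 3 N when up, 5.3 N fully down, plus up to 2 N of rubbing while it holds the slide; it comes up by itself.
- pin_top (a point): Centre of the top of the stop pin's round steel button, 23 mm in diameter, 52 mm above the table when up, pressed straight down. It stands on a dark block 44 x 40 mm, 38 mm high, to the left of the slide (jig x = 30, y = 93 mm).
- wax_tin: Loose round wax tin, 68 mm in diameter, 34 mm high, a bystander beside the jig. Origin at the centre of its underside.
- spool: Loose upright spool of pale thread, 48 mm in diameter, 90 mm high, a bystander beside the jig. Origin at the centre of its underside.
- bottle: Loose white bottle with a brown band and a black cap, 44 mm in diameter, 95 mm high, a bystander beside the jig. Origin at the centre of its underside.

How it is judged:
On the way, in this order (a step that is already met when the one before it is completed fails the run):
1. the slide has been released and has run home, and the stop pin is up again (value of joint slide below 0.004 m and value of joint stop_pin below 0.002 m), for 0.1 s.
2. the slide is pushed away from home by the fingers (value of joint slide above 0.024 m and contact force between the fingers and jig above 0.5 N).
At the end, for the whole second after the job is handed in: The slide rests latched at the middle setting (0.030 m, within 4 mm, still) and the stop pin is up (within 2 mm) (value of joint slide between 0.026 and 0.034 m and velocity of joint slide between -0.005 and 0.005 m/s and value of joint stop_pin below 0.002 m); the robot touches nothing.
It fails at once if a bystander (tin, spool or bottle) is moved more than 20 mm, lifted or tipped (distance of any of wax_tin, spool, bottle from where it was at the start of the episode above 0.02 m or angle between any of wax_tin, spool, bottle's own z axis and vertical above 0.4 rad).
It also fails if it takes over 45 s, if anything falls off the work surface, if the arm or the gripper's body presses on something with over 40 N, if the wrist force passes 120 N, or if a joint passes its speed limit or range.

## Working session

There is one attempt and no reset: what is moved stays moved. The work goes in short steps, Python scripts to look and compute and a tool call to move; the robot and the scene stay as the last step left them, time stands still between calls to the robot, and variables do not carry over. Pictures are saved under pics/ and viewed, and the job is handed in when it is done.

Besides the shell and the picture viewer there is one more tool, called after "Emit:" as name([rows], argument=value, ...), one row to a line, values as JSON. play_rows: Moves the arm, as the interface text tells. Its arguments: {"type":"object","properties":{"steps":{"type":"array","items":{"type":"object","properties":{"x":{"type":"number"},"y":{"type":"number"},"z":{"type":"number"},"wx":{"type":"number"},"wy":{"type":"number"},"wz":{"type":"number"},"claw":{"type":"number"}}}}},"required":["steps"]}

```bash
mkdir -p pics; ls; python3 - <<'E'
from cell import env
import cv2,numpy as np
s=env.get_state()
print(s)
for n in("side","top"):
    print(n,env.camera_model(n))
    cv2.imwrite(f"pics/{n}0.png",env.grab_frame(n)[:,:,::-1])
E
```

```text
pics
{'time': 0.0, 'q': array([-1.3649769 ,  0.46837923, -0.01161932,  1.6036227 ,  0.00601493,
        1.07139719, -0.05628517]), 'joint_vel': array([ 0.00076055, -0.00056563, -0.00168876,  0.00029063, -0.00027598,
        0.000902  , -0.00057982]), 'effort': array([-3.98600696e-05, -5.32395744e+01,  2.12434900e-02, -2.51305515e+01,
        1.14145124e-02,  7.91719300e-03,  3.91807461e-06]), 'tcp_pos': array([0.15999248, 0.62942773, 0.23033739]), 'ee_rot': array([[-9.69197132e-01,  2.46286059e-01, -3.09744512e-04],
       [ 2.46286220e-01,  9.69195571e-01, -1.74470051e-03],
       [-1.29492404e-04, -1.76724454e-03, -9.99998430e-01]]), 'ft_force': array([ 0.01976103, -1.01026107, -0.44871354]), 'moment': array([-0.01213566,  0.02878407,  0.01243244]), 'finger_gap': 0.08547306286427406}
side {'K': array([[459.45013861,   0.        , 271.90343205],
       [  0.        , 459.45013861, 212.03079977],
       [  0.        ,   0.        ,   1.        ]]), 'eye': array([0.50207806, 0.86951801, 0.60180687]), 'attitude': array([[-0.99566639, -0.04529199,  0.08122236],
       [-0.09163683,  0.62665217, -0.77389259],
       [-0.01584704, -0.77798181, -0.62808692]])}
top {'K': array([[458.7101854 ,   0.        , 288.28934029],
       [  0.        , 458.7101854 , 207.74137148],
       [  0.        ,   0.        ,   1.        ]]), 'eye': array([0.47889284, 0.22782814, 0.9088109 ]), 'attitude': array([[ 0.02769108, -0.99613892,  0.08330938],
       [-0.99914677, -0.03013652, -0.0282406 ],
       [ 0.03064221, -0.08245629, -0.99612349]])}
```

View pics/side0.png

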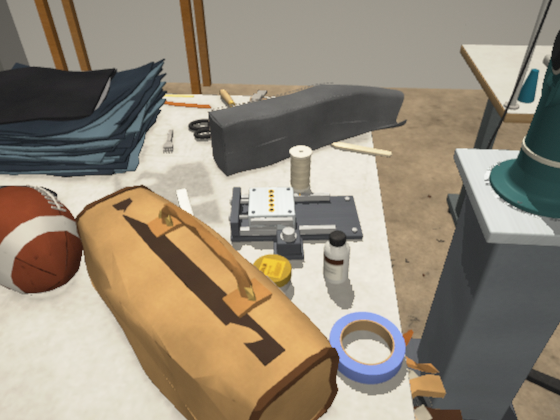

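View pics/top0.png

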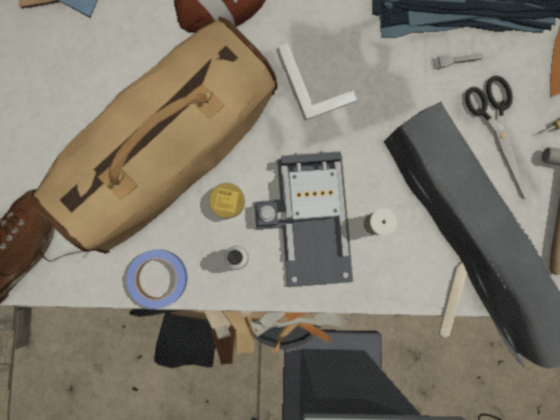

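```bash
python3 - <<'E'
import cv2
a=cv2.imread('pics/top0.png')[140:300,190:410];cv2.imwrite('pics/t0z.png',cv2.resize(a,None,fx=3.6,fy=3.6,interpolation=cv2.INTER_CUBIC))
a=cv2.imread('pics/side0.png')[140:300,210:410];cv2.imwrite('pics/s0z.png',cv2.resize(a,None,fx=3.6,fy=3.6,interpolation=cv2.INTER_CUBIC))
E
```

```text
(no output)
```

View pics/t0z.png

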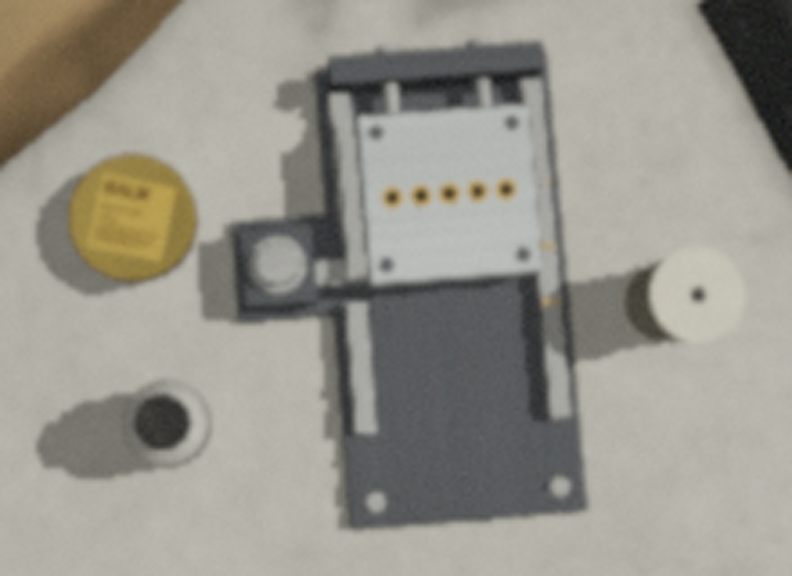

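View pics/s0z.png

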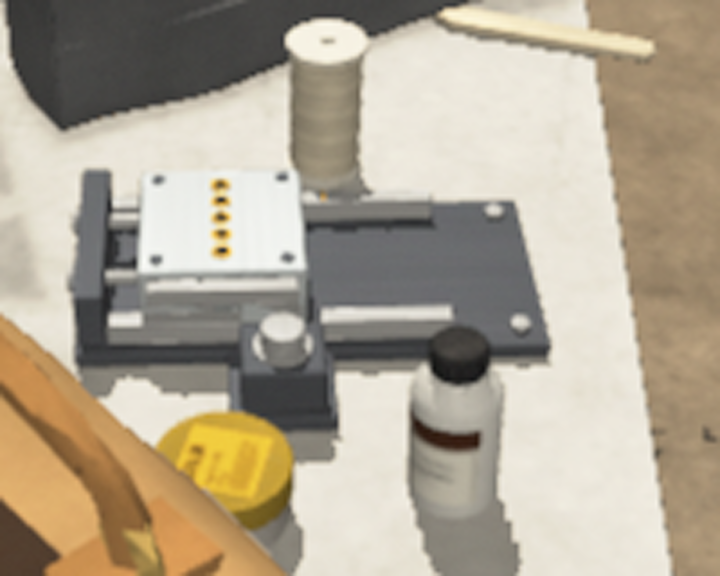

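```bash
cat > h.py <<'E'
from cell import env
import numpy as np,cv2
C={n:env.camera_model(n) for n in("side","top")}
def ray(n,uv):
    c=C[n]; d=c['attitude']@np.linalg.solve(c['K'],[uv[0],uv[1],1.]); return c['eye'],d/np.linalg.norm(d)
def onz(n,uv,z):
    e,d=ray(n,uv); return e+d*(z-e[2])/d[2]
def tri(a,b):
    e1,d1=ray('top',a);e2,d2=ray('side',b)
    A=np.stack([d1,-d2],1);t=np.linalg.lstsq(A,e2-e1,rcond=None)[0]
    p,q=e1+t[0]*d1,e2+t[1]*d2
    return (p+q)/2,np.linalg.norm(p-q)
def proj(n,p):
    c=C[n];v=c['K']@(c['attitude'].T@(np.asarray(p)-c['eye']));return v[:2]/v[2]
E
python3 - <<'E'
from h import *
T=lambda U:((U[0]+.5)/3.6-.5+190,(U[1]+.5)/3.6-.5+140)
S=lambda U:((U[0]+.5)/3.6-.5+210,(U[1]+.5)/3.6-.5+140)
np.set_printoptions(precision=4,suppress=True)
P={}
for k,a,b in [('btn',(279,262),(284,324)),('scFL',(376,132),(155,260)),('scFR',(512,122),(158,179)),('scNL',(386,264),(288,257)),('scNR',(523,254),(282,176)),
 ('bL',(376,501),(521,323)),('bR',(561,487),(494,210)),('b1',(392,197),(221,251)),('b5',(507,188),(221,185)),('spool',(698,295),(327,41)),('cap',(162,423),(460,345))]:
    P[k]=tri(T(a),S(b));print(k,*P[k])
yl=P['scFL'][0]+P['scNL'][0]-P['scFR'][0]-P['scNR'][0]
xl=P['scFL'][0]-P['scNL'][0]+P['scFR'][0]-P['scNR'][0]
print(np.degrees([np.arctan2(-yl[0],yl[1]),np.arctan2(xl[1],xl[0])]),np.linalg.norm(yl)/2,np.linalg.norm(xl)/2)
d=P['bL'][0]-P['bR'][0];print(np.degrees(np.arctan2(-d[0],d[1])))
d=P['b1'][0]-P['b5'][0];print(np.degrees(np.arctan2(-d[0],d[1])))
# bed corners, z=.01 top
for U in [(586,508),(342,528),(545,45),(330,50)]: print(U,onz('top',T(U),.01),onz('top',T(U),.044))
print('face top edge',onz('top',T((372,285)),.05),onz('top',T((540,272)),.05))
print('tin',onz('top',T((133,218)),.034),'bottle', P['cap'][0])
E
```

```text
btn [0.5393 0.2428 0.054 ] 0.002196996001989313
scFL [0.6101 0.1942 0.0521] 0.0005681610677089345
scFR [0.6174 0.123  0.053 ] 0.0008766117748838696
scNL [0.5404 0.1872 0.0526] 0.0015111894147140938
scNR [0.548  0.1159 0.0534] 0.0010104289417067688
bL [0.415  0.1875 0.0145] 0.0023655276682731704
bR [0.4256 0.0879 0.0148] 0.0014111614360082887
b1 [0.5759 0.185  0.0528] 0.0007861856808111962
b5 [0.5821 0.1248 0.052 ] 0.0018498789588897585
spool [0.527  0.0331 0.0921] 0.0008240285533166089
cap [0.4556 0.2969 0.0936] 0.002656029166916328
[5.9535 5.7795] 0.0716686056019933 0.06990709382731748
6.028968277627296
5.855767608878496
(586, 508) [0.4151 0.0734 0.01  ] [0.4175 0.0792 0.044 ]
(342, 528) [0.401  0.2052 0.01  ] [0.404 0.206 0.044]
(545, 45) [0.6685 0.1003 0.01  ] [0.6613 0.1051 0.044 ]
(330, 50) [0.6616 0.2192 0.01  ] [0.6547 0.2195 0.044 ]
face top edge [0.5302 0.1941 0.05  ] [0.5396 0.1064 0.05  ]
tin [0.5629 0.3212 0.034 ] bottle [0.4556 0.2969 0.0936]
```

```bash
cat >> h.py <<'E'
np.set_printoptions(precision=4,suppress=True)
yaw=np.radians(5.9); ex=np.array([np.cos(yaw),np.sin(yaw),0]); ey=np.array([-ex[1],ex[0],0]); O=np.array([.5193,.1489,0])
J=lambda x,y,z:O+ex*x+ey*y+np.array([0,0,z])
R_t=np.stack([-ex,ey,[0,0,-1.]],1)
def sh(p):
    s=env.get_state(); return s['ee_rot'].T@(np.asarray(p)-s['tcp_pos'])
def rotv():
    from scipy.spatial.transform import Rotation as R
    s=env.get_state(); return np.degrees(R.from_matrix(s['ee_rot'].T@R_t).as_rotvec())
def st():
    s=env.get_state();p=s['tcp_pos'];d=p-O
    print('t',s['time'],'tcp',p,'jig',d@ex,d@ey,p[2],'F',s['ft_force'],'gap',s['finger_gap'],'rot',rotv())
E
python3 - <<'E'
from h import *
st()
print(np.linalg.det(R_t), R_t, J(.03,.093,.052))
print(sh([.42,.25,.25]), sh([.5394,.2437,.12]))
E
```

```text
t 0.1 tcp [0.16   0.6295 0.2304] jig -0.30798742433424353 0.5149490883557517 0.23040206490889295 F [-0.5879  0.8894 -0.6433] gap 0.0857261179441887 rot [ -0.095   -0.0094 -20.1602]
1.0 [[-0.9947 -0.1028  0.    ]
 [-0.1028  0.9947  0.    ]
 [-0.      0.     -1.    ]] [0.5396 0.2445 0.052 ]
[-0.3455 -0.3038 -0.0191] [-0.4627 -0.2802  0.1109]
```

Emit:
play_rows([
  {"x": -0.035, "y": -0.03, "z": -0.01, "wz": -4, "claw": -1},
  {"x": -0.07, "y": -0.06, "z": -0.02, "wz": -8, "claw": -1},
  {"x": -0.105, "y": -0.092, "z": -0.02, "wz": -12, "claw": -1},
  {"x": -0.14, "y": -0.123, "z": -0.02, "wz": -16, "claw": -1},
  {"x": -0.175, "y": -0.154, "z": -0.02, "wz": -20.2, "claw": -1},
  {"x": -0.21, "y": -0.185, "z": -0.02, "wz": -20.2, "claw": -1},
  {"x": -0.245, "y": -0.215, "z": -0.02, "wz": -20.2, "claw": -1},
  {"x": -0.28, "y": -0.246, "z": -0.02, "wz": -20.2, "claw": -1},
  {"x": -0.315, "y": -0.277, "z": -0.02, "wz": -20.2, "claw": -1},
  {"x": -0.345, "y": -0.304, "z": -0.02, "wz": -20.2, "claw": -1},
  {"x": -0.38, "y": -0.297, "z": -0.005, "wz": -20.2, "claw": -1},
  {"x": -0.415, "y": -0.29, "z": 0.03, "wz": -20.2, "claw": -1},
  {"x": -0.445, "y": -0.284, "z": 0.06, "wz": -20.2, "claw": -1},
  {"x": -0.463, "y": -0.28, "z": 0.09, "wz": -20.2, "claw": -1},
  {"x": -0.463, "y": -0.28, "z": 0.111, "wz": -20.2, "claw": -1},
  {"x": -0.463, "y": -0.28, "z": 0.111, "wz": -20.2, "claw": -1},
])

```text
schema error: expected keys x, y, z, wx, wy, wz, claw
```

```bash
python3 - <<'E'
from h import *
st()
for n in("side","top"):
    f=env.grab_frame(n)[:,:,::-1][130:310,170:410]; cv2.imwrite(f"pics/{n}1.png",cv2.resize(f,None,fx=3.2,fy=3.2,interpolation=cv2.INTER_CUBIC))
E
```

```text
t 0.1 tcp [0.16   0.6295 0.2304] jig -0.30798742433424353 0.5149490883557517 0.23040206490889295 F [-0.5879  0.8894 -0.6433] gap 0.0857261179441887 rot [ -0.095   -0.0094 -20.1602]
```

View pics/side1.png

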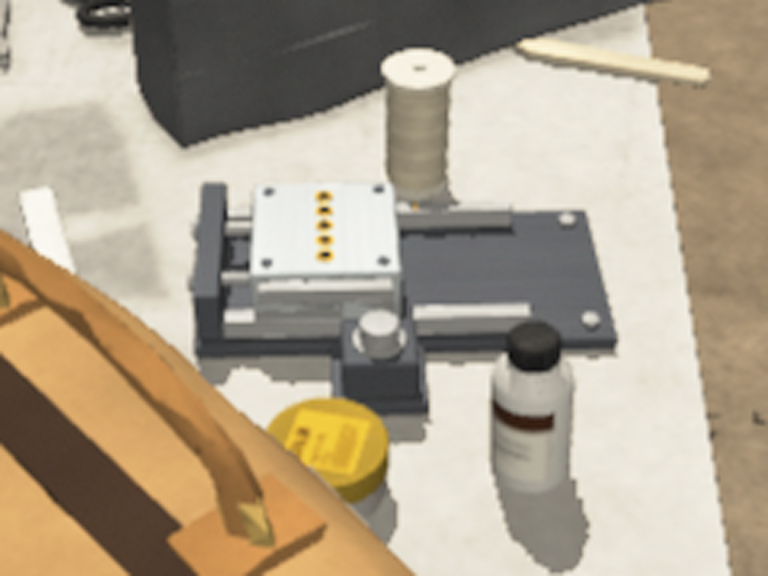

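View pics/top1.png

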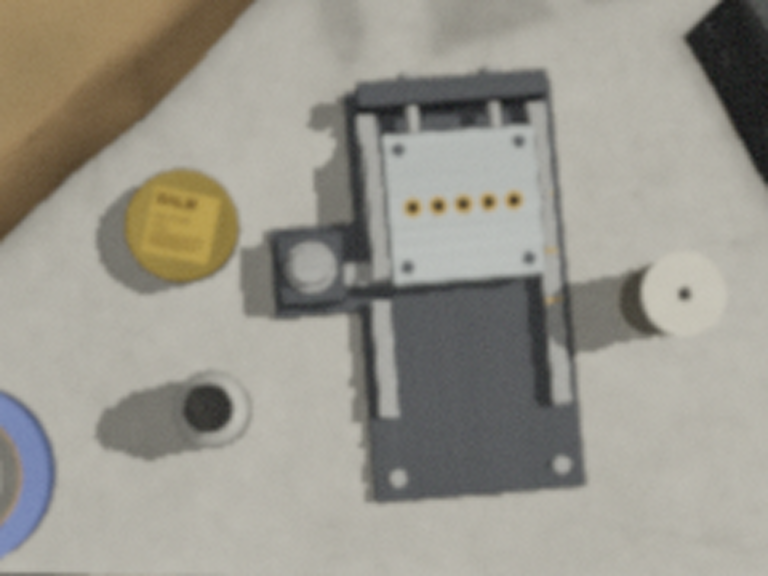

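The move was refused because every row needs all seven keys. The pictures are unchanged: slide at far, arm out of view.

Emit:
play_rows([
  {"x": -0.035, "y": -0.03, "z": -0.01, "wx": 0, "wy": 0, "wz": -4, "claw": -1},
  {"x": -0.07, "y": -0.06, "z": -0.02, "wx": 0, "wy": 0, "wz": -8, "claw": -1},
  {"x": -0.105, "y": -0.092, "z": -0.02, "wx": 0, "wy": 0, "wz": -12, "claw": -1},
  {"x": -0.14, "y": -0.123, "z": -0.02, "wx": 0, "wy": 0, "wz": -16, "claw": -1},
  {"x": -0.175, "y": -0.154, "z": -0.02, "wx": 0, "wy": 0, "wz": -20.2, "claw": -1},
  {"x": -0.21, "y": -0.185, "z": -0.02, "wx": 0, "wy": 0, "wz": -20.2, "claw": -1},
  {"x": -0.245, "y": -0.215, "z": -0.02, "wx": 0, "wy": 0, "wz": -20.2, "claw": -1},
  {"x": -0.28, "y": -0.246, "z": -0.02, "wx": 0, "wy": 0, "wz": -20.2, "claw": -1},
  {"x": -0.315, "y": -0.277, "z": -0.02, "wx": 0, "wy": 0, "wz": -20.2, "claw": -1},
  {"x": -0.345, "y": -0.304, "z": -0.02, "wx": 0, "wy": 0, "wz": -20.2, "claw": -1},
  {"x": -0.38, "y": -0.297, "z": -0.005, "wx": 0, "wy": 0, "wz": -20.2, "claw": -1},
  {"x": -0.415, "y": -0.29, "z": 0.03, "wx": 0, "wy": 0, "wz": -20.2, "claw": -1},
  {"x": -0.445, "y": -0.284, "z": 0.06, "wx": 0, "wy": 0, "wz": -20.2, "claw": -1},
  {"x": -0.463, "y": -0.28, "z": 0.09, "wx": 0, "wy": 0, "wz": -20.2, "claw": -1},
  {"x": -0.463, "y": -0.28, "z": 0.111, "wx": 0, "wy": 0, "wz": -20.2, "claw": -1},
  {"x": -0.463, "y": -0.28, "z": 0.111, "wx": 0, "wy": 0, "wz": -20.2, "claw": -1},
])

```text
time: 2.2
tcp_pos: [0.5386, 0.2438, 0.1184]
ee_rot: [[-0.995, -0.103, -0.004], [-0.103, 0.995, -0.002], [0.004, -0.002, -1.0]]
ft_force: [0.7, -0.2, 0.9]
finger_gap: -0.0
```

```bash
python3 - <<'E'
from h import *
st()
for n in("side","top"):
    f=env.grab_frame(n)[:,:,::-1][130:310,170:410]; cv2.imwrite(f"pics/{n}2.png",cv2.resize(f,None,fx=3.2,fy=3.2,interpolation=cv2.INTER_CUBIC))
E
```

```text
t 2.2 tcp [0.5386 0.2438 0.1184] jig 0.028979549101730482 0.09245762651175927 0.11835517345501882 F [ 0.7342 -0.1933  0.9324] gap -7.699749347131566e-07 rot [-0.0979 -0.2257  0.0309]
```

View pics/side2.png

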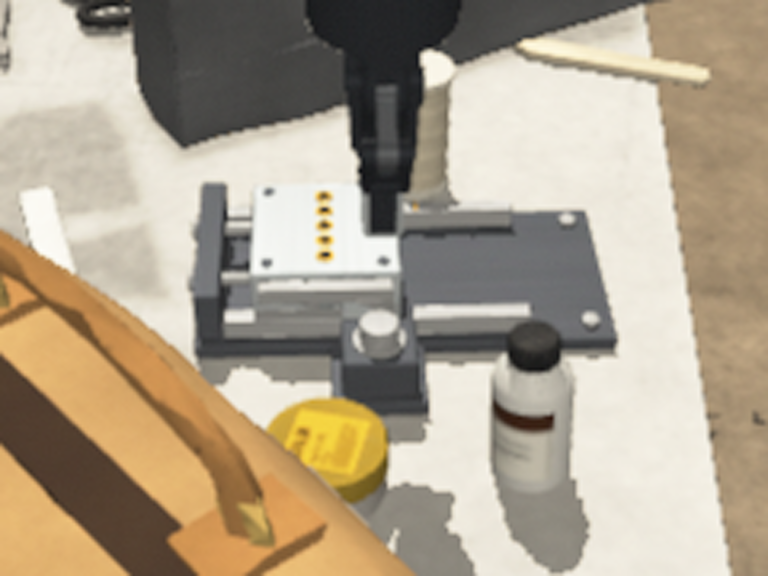

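View pics/top2.png

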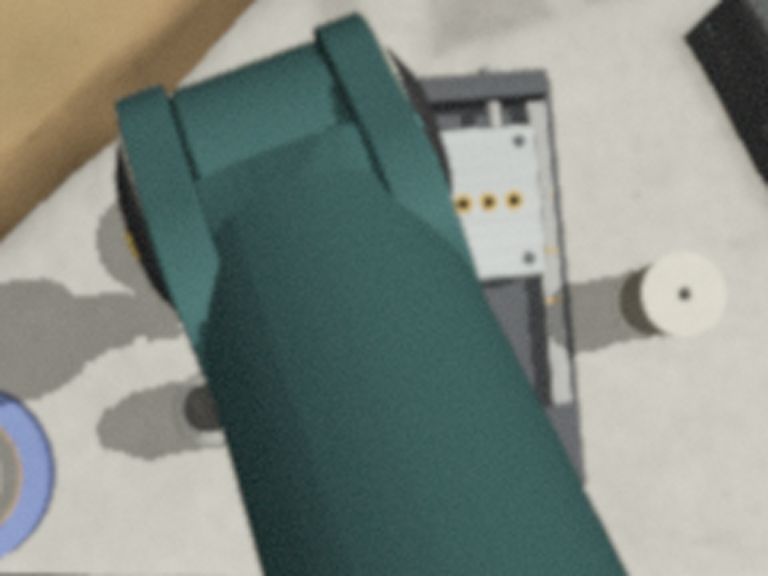

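Emit:
play_rows([
  {"x": -0.001, "y": 0, "z": 0.03, "wx": 0, "wy": 0, "wz": 0, "claw": -1},
  {"x": -0.001, "y": 0, "z": 0.055, "wx": 0, "wy": 0, "wz": 0, "claw": -1},
  {"x": -0.001, "y": 0, "z": 0.065, "wx": 0, "wy": 0, "wz": 0, "claw": -1},
  {"x": -0.001, "y": 0, "z": 0.07, "wx": 0, "wy": 0, "wz": 0, "claw": -1},
  {"x": -0.001, "y": 0, "z": 0.074, "wx": 0, "wy": 0, "wz": 0, "claw": -1},
  {"x": -0.001, "y": 0, "z": 0.076, "wx": 0, "wy": 0, "wz": 0, "claw": -1},
  {"x": -0.001, "y": 0, "z": 0.076, "wx": 0, "wy": 0, "wz": 0, "claw": -1},
])

```text
time: 3.18
tcp_pos: [0.5413, 0.245, 0.0452]
ee_rot: [[-0.995, -0.104, 0.001], [-0.104, 0.995, 0.001], [-0.001, 0.001, -1.0]]
ft_force: [-1.4, 0.5, 4.5]
finger_gap: 0.0
```

```bash
python3 - <<'E'
from h import *
st()
for n in("side",):
    f=env.grab_frame(n)[:,:,::-1][130:310,170:410]; cv2.imwrite(f"pics/{n}3.png",cv2.resize(f,None,fx=3.2,fy=3.2,interpolation=cv2.INTER_CUBIC))
E
```

```text
t 3.175 tcp [0.5413 0.245  0.0452] jig 0.03176407859187533 0.09335108009808155 0.04517783088642372 F [-1.3988  0.4761  4.5266] gap 2.620043333860626e-05 rot [0.0379 0.0693 0.0456]
```

View pics/side3.png

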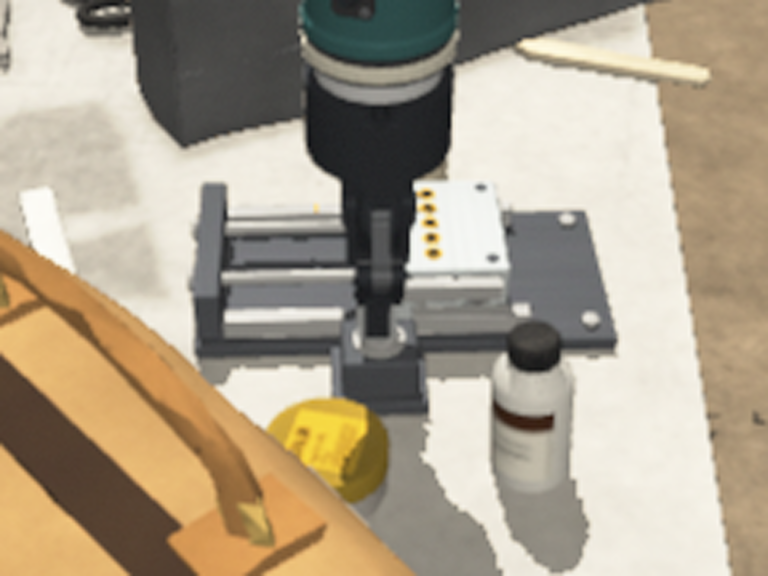

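Emit:
play_rows([
  {"x": 0, "y": 0, "z": 0.002, "wx": 0, "wy": 0, "wz": 0, "claw": -1},
  {"x": 0, "y": 0, "z": 0.002, "wx": 0, "wy": 0, "wz": 0, "claw": -1},
  {"x": 0, "y": 0, "z": 0.002, "wx": 0, "wy": 0, "wz": 0, "claw": -1},
  {"x": 0, "y": 0, "z": 0.002, "wx": 0, "wy": 0, "wz": 0, "claw": -1},
  {"x": 0, "y": 0, "z": 0.002, "wx": 0, "wy": 0, "wz": 0, "claw": -1},
  {"x": 0, "y": 0, "z": 0.002, "wx": 0, "wy": 0, "wz": 0, "claw": -1},
  {"x": 0, "y": 0, "z": 0.002, "wx": 0, "wy": 0, "wz": 0, "claw": -1},
  {"x": 0, "y": 0, "z": 0.002, "wx": 0, "wy": 0, "wz": 0, "claw": -1},
])

```text
time: 4.22
tcp_pos: [0.5413, 0.245, 0.0429]
ee_rot: [[-0.995, -0.104, 0.001], [-0.104, 0.995, 0.001], [-0.001, 0.001, -1.0]]
ft_force: [-2.3, -0.8, 7.6]
finger_gap: -0.0
```

```bash
python3 - <<'E'
from h import *
st()
for n in("side",):
    f=env.grab_frame(n)[:,:,::-1][130:310,170:410]; cv2.imwrite(f"pics/{n}4.png",cv2.resize(f,None,fx=3.2,fy=3.2,interpolation=cv2.INTER_CUBIC))
V=lambda p:(np.array(proj('side',p))-[170,130]+.5)*3.2-.5
for s in (0,.03,.065): print(s,'bush mid',V(J(-.005+s,0,.052)))
E
```

```text
t 4.225 tcp [0.5413 0.245  0.0429] jig 0.03178912001518048 0.09337588006929835 0.0429178608719941 F [-2.3456 -0.7911  7.5827] gap -6.749867600829742e-06 rot [0.0351 0.0601 0.0442]
0 bush mid [428.9564 223.4223]
0.03 bush mid [380.1938 224.3682]
0.065 bush mid [323.3092 225.4717]
```

View pics/side4.png

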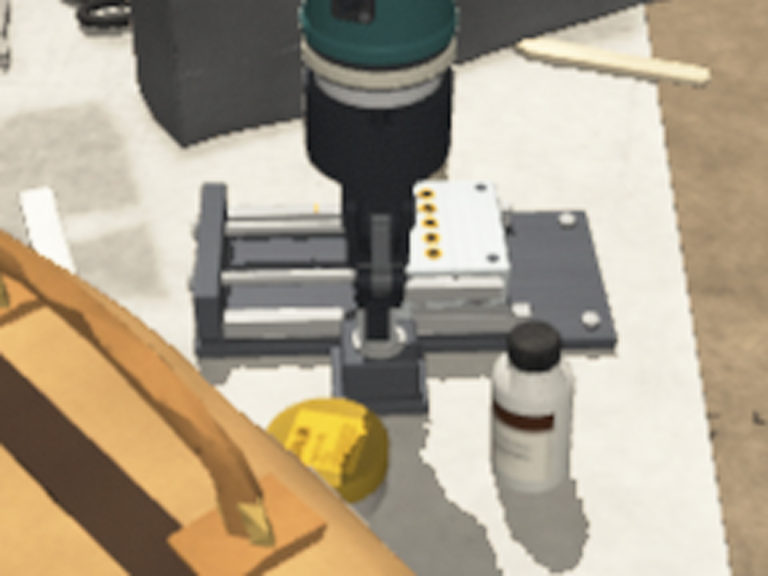

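Emit:
play_rows([
  {"x": 0, "y": 0, "z": -0.02, "wx": 0, "wy": 0, "wz": 0, "claw": -1},
  {"x": 0, "y": 0, "z": -0.06, "wx": 0, "wy": 0, "wz": 0, "claw": -1},
  {"x": 0, "y": 0, "z": -0.085, "wx": 0, "wy": 0, "wz": 0, "claw": -1},
  {"x": 0.03, "y": -0.02, "z": -0.085, "wx": 0, "wy": 0, "wz": 0, "claw": -1},
  {"x": 0.06, "y": -0.05, "z": -0.085, "wx": 0, "wy": 0, "wz": 0, "claw": -1},
  {"x": 0.09, "y": -0.075, "z": -0.085, "wx": 0, "wy": 0, "wz": 0, "claw": -1},
  {"x": 0.118, "y": -0.093, "z": -0.085, "wx": 0, "wy": 0, "wz": 0, "claw": -1},
  {"x": 0.118, "y": -0.093, "z": -0.085, "wx": 0, "wy": 0, "wz": 0, "claw": -1},
])

```text
time: 5.28
tcp_pos: [0.4316, 0.1383, 0.1279]
ee_rot: [[-0.995, -0.101, -0.001], [-0.101, 0.995, -0.0], [0.001, -0.0, -1.0]]
ft_force: [0.5, 0.3, -0.7]
finger_gap: -0.0
```

```bash
python3 - <<'E'
from h import *
st()
for n in("side",):
    f=env.grab_frame(n)[:,:,::-1][130:310,170:410]; cv2.imwrite(f"pics/{n}5.png",cv2.resize(f,None,fx=3.2,fy=3.2,interpolation=cv2.INTER_CUBIC))
E
```

```text
t 5.275 tcp [0.4316 0.1383 0.1279] jig -0.08834957264745301 -0.0015228092371976133 0.12785980527601737 F [ 0.5228  0.3265 -0.7245] gap -4.97973241862632e-05 rot [-0.0067 -0.043  -0.0759]
```

View pics/side5.png

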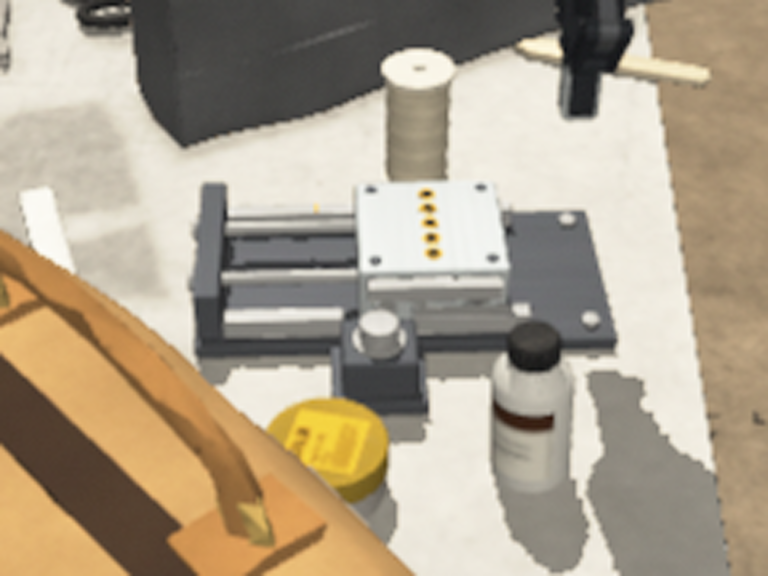

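Emit:
play_rows([
  {"x": 0, "y": 0.001, "z": 0.04, "wx": 0, "wy": 0, "wz": 0, "claw": -1},
  {"x": 0, "y": 0.001, "z": 0.075, "wx": 0, "wy": 0, "wz": 0, "claw": -1},
  {"x": 0, "y": 0.001, "z": 0.095, "wx": 0, "wy": 0, "wz": 0, "claw": -1},
  {"x": 0, "y": 0.001, "z": 0.102, "wx": 0, "wy": 0, "wz": 0, "claw": -1},
  {"x": 0, "y": 0.001, "z": 0.102, "wx": 0, "wy": 0, "wz": 0, "claw": -1},
  {"x": -0.015, "y": 0.001, "z": 0.102, "wx": 0, "wy": 0, "wz": 0, "claw": -1},
  {"x": -0.025, "y": 0.001, "z": 0.102, "wx": 0, "wy": 0, "wz": 0, "claw": -1},
  {"x": -0.035, "y": 0.001, "z": 0.102, "wx": 0, "wy": 0, "wz": 0, "claw": -1},
  {"x": -0.045, "y": 0.001, "z": 0.102, "wx": 0, "wy": 0, "wz": 0, "claw": -1},
  {"x": -0.055, "y": 0.001, "z": 0.102, "wx": 0, "wy": 0, "wz": 0, "claw": -1},
  {"x": -0.063, "y": 0.001, "z": 0.102, "wx": 0, "wy": 0, "wz": 0, "claw": -1},
  {"x": -0.07, "y": 0.001, "z": 0.102, "wx": 0, "wy": 0, "wz": 0, "claw": -1},
  {"x": -0.074, "y": 0.001, "z": 0.102, "wx": 0, "wy": 0, "wz": 0, "claw": -1},
  {"x": -0.074, "y": 0.001, "z": 0.102, "wx": 0, "wy": 0, "wz": 0, "claw": -1},
])

```text
time: 7.08
tcp_pos: [0.5053, 0.1487, 0.025]
ee_rot: [[-0.995, -0.104, -0.004], [-0.104, 0.995, -0.0], [0.004, 0.0, -1.0]]
ft_force: [-7.0, -0.4, 4.5]
finger_gap: 0.0002
```

```bash
python3 - <<'E'
from h import *
st()
for n in("side",):
    f=env.grab_frame(n)[:,:,::-1][130:310,170:410]; cv2.imwrite(f"pics/{n}6.png",cv2.resize(f,None,fx=3.2,fy=3.2,interpolation=cv2.INTER_CUBIC))
V=lambda p:(np.array(proj('side',p))-[170,130]+.5)*3.2-.5
for s in (.03,.04,.05,.06): print(s,'bush mid, NL screw',V(J(-.005+s,0,.052)),V(J(-.04+s,.036,.05)))
E
```

```text
t 7.075 tcp [0.5053 0.1487 0.025 ] jig -0.01394459131159486 0.0012443783780618808 0.025023520614763685 F [-6.9637 -0.4064  4.5291] gap 0.00021622903645777386 rot [ 0.0001 -0.2099  0.0647]
0.03 bush mid, NL screw [380.1938 224.3682] [441.1625 262.5143]
0.04 bush mid, NL screw [363.9405 224.6835] [424.412  262.8387]
0.05 bush mid, NL screw [347.6876 224.9988] [407.662  263.1631]
0.06 bush mid, NL screw [331.4352 225.3141] [390.9125 263.4875]
```

View pics/side6.png

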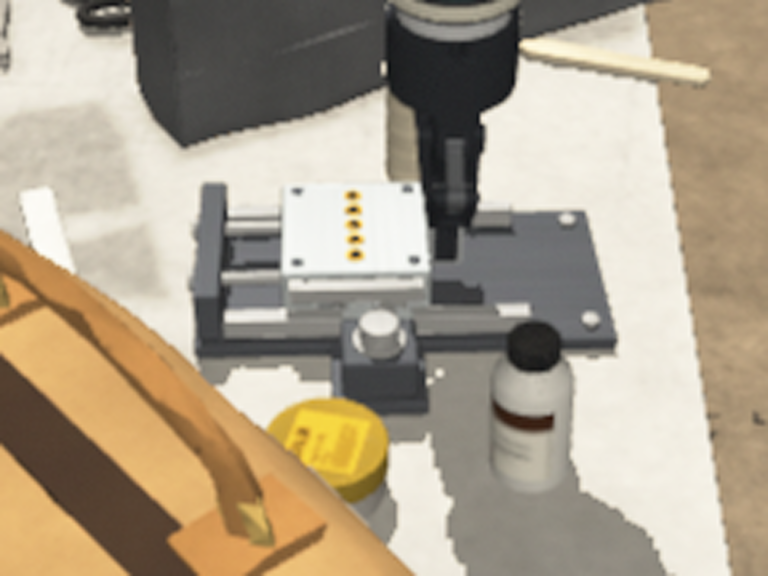

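The middle bush is at column 354, so the slide is at about 0.046, inside the window. I'll back off now.

Emit:
play_rows([
  {"x": 0.015, "y": 0, "z": 0, "wx": 0, "wy": 0, "wz": 0, "claw": -1},
  {"x": 0.035, "y": 0, "z": 0, "wx": 0, "wy": 0, "wz": 0, "claw": -1},
  {"x": 0.05, "y": 0, "z": 0, "wx": 0, "wy": 0, "wz": 0, "claw": -1},
  {"x": 0.06, "y": 0, "z": 0, "wx": 0, "wy": 0, "wz": 0, "claw": -1},
  {"x": 0.06, "y": 0, "z": -0.04, "wx": 0, "wy": 0, "wz": 0, "claw": -1},
  {"x": 0.06, "y": 0, "z": -0.09, "wx": 0, "wy": 0, "wz": 0, "claw": -1},
  {"x": 0.06, "y": 0, "z": -0.13, "wx": 0, "wy": 0, "wz": 0, "claw": -1},
  {"x": 0.06, "y": 0, "z": -0.13, "wx": 0, "wy": 0, "wz": 0, "claw": -1},
  {"x": 0.06, "y": 0, "z": -0.13, "wx": 0, "wy": 0, "wz": 0, "claw": -1},
])

```text
time: 8.25
tcp_pos: [0.4467, 0.1423, 0.155]
ee_rot: [[-0.995, -0.104, 0.0], [-0.104, 0.995, 0.0], [-0.0, 0.0, -1.0]]
ft_force: [0.3, -0.7, 0.2]
finger_gap: 0.0
```

```bash
python3 - <<'E'
from h import *
st()
for n in("side",):
    f=env.grab_frame(n)[:,:,::-1][130:310,170:410]; cv2.imwrite(f"pics/{n}7.png",cv2.resize(f,None,fx=3.2,fy=3.2,interpolation=cv2.INTER_CUBIC))
E
```

```text
t 8.25 tcp [0.4467 0.1423 0.155 ] jig -0.07289852381778723 0.0009192941933717413 0.15498019283414347 F [ 0.3252 -0.668   0.1827] gap 6.611623773174995e-06 rot [0.0023 0.0058 0.0421]
```

View pics/side7.png

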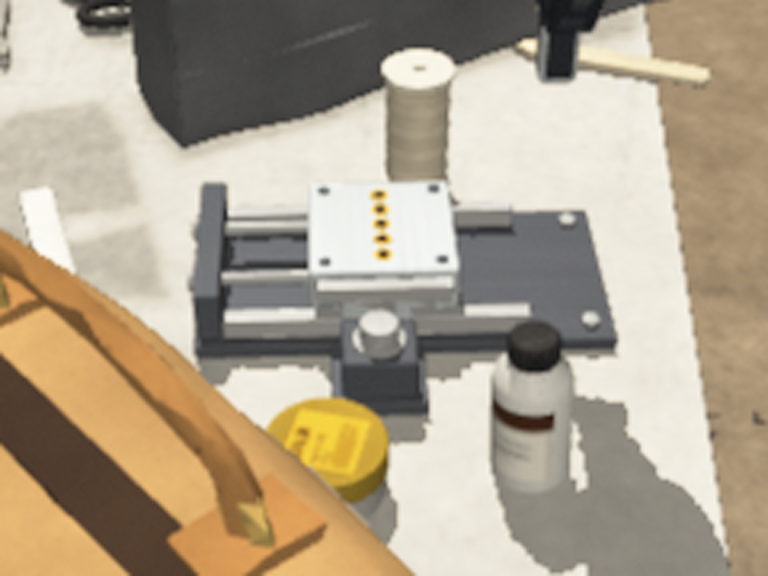

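The middle bush is at column 381, against 380 predicted for 0.030. The pin is up, the bystanders haven't moved and the gripper is clear.

```bash
python3 -c "
from cell import env
print(env.hand_in())"
```

```text
the job is handed in; nothing more can be done
None
```

The job is done and handed in at about 8.3 s; no verdict was reported.

- **Release:** I pressed the stop pin with the shut fingers, down to a TCP height of 0.043 m, and held it about 1 s. The slide ran home (middle bush at column 430, 429 predicted), and the pin came up when I lifted off.
- **Push:** I pushed the slide with the fingertips to about 0.046 m, against about 7 N, then backed off and rose clear.
- **Last checks:** The final side picture shows the slide at the middle setting: its middle bush is at column 381, where 380 is predicted for 0.030 m. The pin is up, and the tin, spool and bottle look unmoved. The force on the tool is under 1 N with the TCP at 0.155 m.
- **Disagreements:** The first move call was refused for missing keys and moved nothing. Triangulated heights came out about 2 mm above the given ones, and one early camera check showed nothing new. The last state was seen in the side view only.

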